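# Stand the pillar up and free the indexing table

## Robot

A 6-joint arm with a two-finger parallel gripper is mounted at the origin on the work surface. World frame = base frame: x ahead of the robot, y to its left, z up, the work surface at z = 0. Lengths are in m, angles in rad, forces in N, time in s.
With the tool pointing down it reaches from about 0.25 to 0.725 m from the base axis. Payload 4 kg.
Tool frame: the origin (TCP) lies between the finger pads; the fingertips stand 11 mm ahead of it and the grasp point (between the pads) lies 8 mm behind it (bot.tip_extent is the distance from the TCP to the fingertips, in m); z points along the fingers, y is the line along which they close (so a half turn about z gives the same grasp; the last joint's range is limited). The gripper opens to 85 mm and grips with 20 to 120 N. Pads are 22 mm wide; open, the fingers measure 114 mm over their backs; the gripper's body (76 mm by 85 mm) begins 54 mm behind the grasp point. The pads swing forward as they close: fully open they stand 13 mm farther back than shut.
Start: joints at [-1.263, 0.241, 0.005, 1.335, 0, 1.571], TCP at [0.151, -0.477, 0.242] pointing down, gripper open.
Joint ranges: [-2.72, 2.72], [-1.05, 1.87], [-1.09, 1.28], [-1.99, 2.15], [-1.42, 1.44], [-3.14, 3.14]. Speed limits (rad/s): [2.79, 2.79, 3.14, 3.14, 3.14, 3.14].

## Interface

Orientations are given as a unit quaternion [x, y, z, w].
In Python, from workcell import bot gives the robot as it stands. The module is installed in compiled form; this text tells all that it offers.
- The arm moves only by the tool drive_tool, never from a script. Its argument "rows" is a list of rows, each an object of numbers: "dx", "dy", "dz": the shift along the tool's x, y, z in units of 50 mm (1.0 is 50 mm); "wx", "wy", "wz": the turn, a rotation vector about the tool's x, y, z in units of 5 degrees (1.0 is 5 degrees); "hand": the finger opening in mm, from 0 to 85.4. A call has 1 to 20 rows; each row is the pose to reach, as a shift and turn from the pose commanded when the call began, along the tool's axes at that moment; what a row does not reach only later rows make up. A row lasts 1/10 s, in which the tool goes at most 50 mm and 8.59 degrees, less where a joint would pass 70% of its speed; a pose out of reach is approached as far as the arm can. A call with a gripper value outside its range is refused whole. The fingers move at their own pace and stop on an object; the grip force is fixed at half the most. Time passes only in rows, so rows that repeat a pose let the fingers close. It gives the time, the measured TCP pose, the force, the opening and the grip force at its end, in the units of the state.
- bot.get_obs(): the state, without advancing time (a new reading comes with each control period).
- bot.camera(name): name is "scene" or "top" or "wrist"; returns the picture (384x512x3 uint8, red, green, blue); there is no depth.
- bot.get_calibration(name): a dict with "vfov" (degrees; the focal length in pixels is half the picture's height over the tangent of half this angle, whatever the lens; pixels are square), "cx", "cy" (the principal point, pixels), "origin" and "rotation" of the camera in the world; the wrist camera has in their place "mount" (4x4, takes a point from camera to tool coordinates, whose origin is the TCP and whose axes are the flange's). Camera axes: x right, y up, looking along -z (the intrinsics and any distortion apply to the point x, -y, -z); pixel columns grow to the right and rows downward; lengths in m; the calibration is good to about 2 mm. A picture is of the moment at which its call begins: read the wrist's pose just before it. get_calibration takes no time and is no camera call.
- bot.job_done(): hands the job in; it is judged then, once.
Trained networks look in the newest picture that a camera, given by its name, has taken for a name from the list of things; names that differ only in an ending like _2 or _b are one class to them, and where a whole thing is asked for, a point or a joint stands for the part that bears it (a point fixed in the world has none). Each returns a list of dicts, best first, with "score" (0 to 1); they miss things now and then, are a little off and sometimes report something else, mostly with a low value. They report only what shows in the picture. A call takes as long as a camera call. They do not tell look-alikes from the thing itself.
- bot.look_for(camera, thing): "extent" ([centre column, centre row, width, height] in pixels, round what is visible of it).
- bot.outline_of(camera, thing): "region" (384x512 bool, what is visible of it) and "extent" ([centre column, centre row, width, height] in pixels, round what is visible of it).
The state is a dict: "clock": time; "joint_pos": joint angles; "joint_vel": joint speeds; "tau": joint torques, N m; "eef_pos": TCP position; "tool_rot": TCP orientation; "ft_force": force on the tool from outside, world axes, zero at the start; "ft_torque": the same for the moment, N m; "grip_width": finger opening in m; "grasp_force": force on a finger pad.
Only numpy, scipy, OpenCV 4.12 (cv2) and the standard library are available. Lean on these libraries where they do the work, as an engineer would, in place of code of your own. Each camera call takes 0.05 s, during which the arm holds its last target. There are 200 camera calls.

## Task

The steel pillar with the blue head has toppled over on the round indexing table: stand it up on the table again, square foot down and blue head up, and let go of it. Then pull the red plunger knob beside it fully up, so that its pin is clear of the hole in the table, and finish while still holding it up there with the gripper, so that the table could be turned. Leave everything else where it is.

Things in the scene. Friction and masses are not known exactly. Their poses are not given: they have to be found in the camera images.
- index_table: Fixed indexing table: bare aluminium disc 300 mm across on a green base, flat top 45 mm above the bench. Origin on its axis at bench height, z up. On its +y side a green post (60 mm wide, 165 to 205 mm from the axis, 95 mm tall) carries an arm (40 mm wide, top at 95 mm) over the disc's rim; the vertical plunger passes through it 135 mm from the axis along +y.
- knob_mid (a point): Centre of the red plunger knob, an upright cylinder 28 mm across, 40 mm tall, on a sprung vertical pin. With the pin seated this point is 138 mm above the bench (knob from 118 to 158 mm); beneath is only a 24 mm wide bush (up to 103 mm) on the arm.
- plunger (a joint): Lift of the plunger in m: 0 with the pin seated 14 mm deep in its index hole, 0.020 pulled fully up against its stop (pin then 6 mm clear of the disc). A spring pulls it down with about 6 N when seated and 12 N fully up; let go, it snaps back.
- pillar_mid (a point): Centre of the toppled pillar (120 mm long, 0.3 to 0.55 kg); z axis from foot to blue head. Heavy square foot 46x46 mm, 24 long; round stem 30 mm across; square blue head 46x46 mm, 28 long; flat sides in line, along x and y. Balance point about 40 mm from the foot's end. It lies on a flat side, axis level, 23 mm above the disc; standing, this point is 60 mm above the disc.
- spacer: Loose brass ring lying on the disc, 36 mm across, 12 mm high; origin at the centre of its underside. Leave alone.
- finished_pillar: An identical pillar with a yellow head, standing on the bench; origin at the centre of its underside. Leave alone.
- oil_bottle: Grey oil bottle with red cap standing on the bench, 64 mm across, 170 mm tall; origin at the centre of its underside. Leave alone.
- spun_cone: Spun steel funnel standing on its 110 mm wide rim, 95 mm tall; origin at the centre of its underside. Leave alone.
- mug: Blue mug on the bench, 76 mm across, 85 mm tall; origin at the centre of its underside. Leave alone.
- wrench: Wrench lying on the bench. Leave alone.
- hammer: Hammer lying on the bench. Leave alone.
Not all that is in view belongs to the job. What is shaped like the part that bears pillar_mid but green or pink is not meant.

How it is judged:
On the way, in this order (a step that is already met when the one before it is completed fails the run):
1. the pillar stands on the disc, foot down, let go and still, with the plunger still seated (angle between pillar_mid's own z axis and vertical below 0.08 rad and height (world z) of pillar_mid between 0.1 and 0.11 m and horizontal distance between pillar_mid and index_table below 0.15 m and contact force between pillar and the fingers below 0.1 N and value of joint plunger below 0.004 m and linear speed of pillar below 0.02 m/s), for 0.2 s.
2. the plunger is pulled fully up and held by the gripper (value of joint plunger above 0.017 m and contact force between plunger and the fingers above 3 N), for 0.5 s.
At the end, for the whole second after the job is handed in: The plunger is held by the fingers at 17 mm or more of its 20 mm lift, and the pillar stands still on the disc, blue head up, within 0.08 rad of upright, untouched by the robot (all of step 2 and angle between pillar_mid's own z axis and vertical below 0.08 rad and height (world z) of pillar_mid between 0.1 and 0.11 m and horizontal distance between pillar_mid and index_table below 0.15 m and linear speed of pillar below 0.02 m/s and contact force between pillar and the arm below 0.1 N and contact force between pillar and the fingers below 0.1 N); the arm keeps its last pose, push and grip.
It fails at once if another thing on the bench or table was moved by more than 30 mm (distance of any of spacer, finished_pillar, oil_bottle, spun_cone, mug, wrench, hammer from where it was at the start of the episode above 0.03 m).
It fails at once if the pillar fell off the indexing table (height (world z) of pillar_mid below 0.055 m).
It also fails if it takes over 48 s, if anything falls off the work surface, if the arm or the gripper's body presses on something with over 40 N, if the wrist force passes 120 N, or if a joint passes its speed limit or range.

## Working session

There is one attempt and no reset: what is moved stays moved. The work goes in short steps, Python scripts to look and compute and a tool call to move; the robot and the scene stay as the last step left them, time stands still between calls to the robot, and variables do not carry over. Pictures are saved under pics/ and viewed, at most 11 in all, crops included, and the job is handed in when it is done.

Besides the shell and the picture viewer there is one more tool, called after ">>>" by a JSON object that holds its "fn" and its "kwargs". drive_tool: Moves the arm, as the interface text tells. Its arguments: {"type":"object","properties":{"rows":{"type":"array","items":{"type":"object","properties":{"dx":{"type":"number"},"dy":{"type":"number"},"dz":{"type":"number"},"wx":{"type":"number"},"wy":{"type":"number"},"wz":{"type":"number"},"hand":{"type":"number"}}}}},"required":["rows"]}

```bash
mkdir -p pics; cat > h.py <<'E'
import numpy as np, cv2
from workcell import bot
from scipy.spatial.transform import Rotation as R
def save(n,im): cv2.imwrite('pics/'+n+'.png',im[:,:,::-1])
E
python3 - <<'E'
from h import *
o=bot.get_obs();print(o['clock'],o['eef_pos'],o['tool_rot'],bot.tip_extent)
for c in ['scene','top','wrist']:
    im=bot.camera(c);save(c+'0',im);print(c,bot.get_calibration(c))
    if c!='wrist':
        for t in ['index_table','knob_mid','pillar_mid','spacer','finished_pillar']:
            print(t,[(np.round(d['extent'],1).tolist(),round(d['score'],2)) for d in bot.look_for(c,t)][:4])
E
```

```text
0.0 [ 0.15126704 -0.47592104  0.2413974 ] [ 9.88181281e-01  1.53286156e-01 -1.89151719e-04 -1.03697981e-03] 0.011
scene {'vfov': 54.731695141886554, 'cx': 254.45621698393046, 'cy': 192.30386996545593, 'origin': array([ 1.20814687, -0.55902386,  0.78664402]), 'rotation': array([0.39080845, 0.20126888, 0.41746255, 0.79528901])}
index_table [([294.2, 206.9, 109.1, 86.9], 0.57)]
knob_mid [([323.4, 179.8, 10.1, 35.9], 0.64)]
pillar_mid [([280.4, 211.1, 31.2, 38.8], 0.95), ([217.9, 258.0, 37.1, 41.4], 0.91), ([281.2, 141.3, 16.1, 21.6], 0.7), ([175.2, 212.6, 37.5, 26.9], 0.63)]
spacer [([285.9, 186.2, 13.5, 4.1], 0.38)]
finished_pillar [([155.4, 267.8, 28.8, 52.8], 0.77)]
top {'vfov': 43.784832812840385, 'cx': 254.13536454272366, 'cy': 193.51020396456616, 'origin': array([ 0.3205144 , -0.02420534,  1.83268097]), 'rotation': array([ 0.02788485, -0.03395317, -0.70607651,  0.70677124])}
index_table [([229.4, 173.9, 96.7, 83.7], 0.82), ([198.8, 170.1, 5.5, 10.1], 0.52)]
knob_mid [([198.8, 169.5, 12.0, 8.0], 0.56)]
pillar_mid [([305.4, 168.8, 11.3, 29.5], 0.83), ([249.8, 166.8, 16.8, 34.3], 0.81), ([310.1, 230.1, 27.7, 32.3], 0.8), ([167.7, 271.2, 29.5, 34.4], 0.8)]
spacer [([198.1, 168.4, 2.0, 9.7], 0.2)]
finished_pillar [([353.1, 172.2, 21.4, 15.2], 0.55)]
wrist {'vfov': 70.9298777192773, 'cx': 249.43147667447263, 'cy': 194.2066424706473, 'mount': array([[ 1.53962643e-04,  9.65553500e-01,  2.60204563e-01,
         6.52871443e-02],
       [ 9.99999985e-01, -1.68423618e-04,  3.32790993e-05,
         2.36330261e-04],
       [ 7.59573447e-05,  2.60204554e-01, -9.65553512e-01,
        -1.31879327e-01],
       [ 0.00000000e+00,  0.00000000e+00,  0.00000000e+00,
         1.00000000e+00]])}
```

```bash
python3 -c "
import cv2,numpy as np
a=cv2.imread('pics/scene0.png');b=cv2.imread('pics/top0.png')
cv2.imwrite('pics/s.png',cv2.resize(a,(784,588)));cv2.imwrite('pics/t.png',cv2.resize(b,(784,588)))"
```

```text
(no output)
```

View pics/s.png

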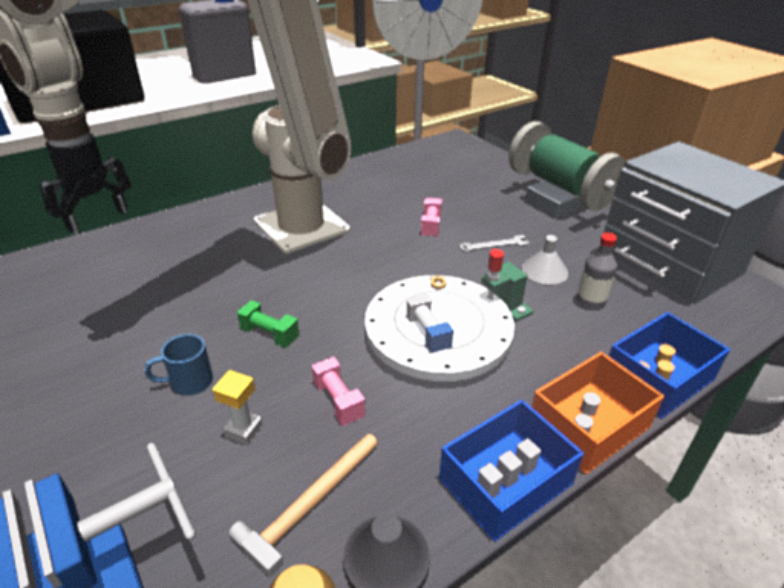

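View pics/t.png

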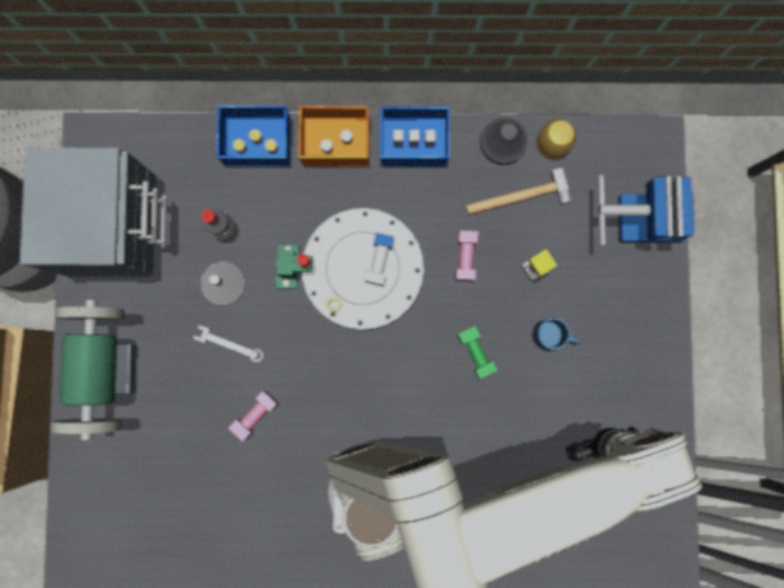

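The toppled pillar candidates in the top view (original pixels) are the blue-headed one on the disc (250,167), pink (305,169), pink (167,271) and green (310,230). Only the first lies on the disc and has a blue head and steel stem, so it fits. I'll measure it and confirm with a crop.

```bash
cat >> h.py <<'E'
def cam(c,pose=None):
    k=bot.get_calibration(c);f=192/np.tan(np.radians(k['vfov'])/2)
    if 'mount' in k:
        M=k['mount'];o=pose or bot.get_obs();Rt=R.from_quat(o['tool_rot']).as_matrix()
        Rm=Rt@M[:3,:3];C=np.array(o['eef_pos'])+Rt@M[:3,3]
    else: Rm=R.from_quat(k['rotation']).as_matrix();C=np.array(k['origin'])
    return f,k['cx'],k['cy'],Rm,C
def ray(cm,u,v):
    f,cx,cy,Rm,C=cm;d=Rm@np.array([(u-cx)/f,-(v-cy)/f,-1]);return C,d/np.linalg.norm(d)
def atz(cm,u,v,z):
    C,d=ray(cm,u,v);return C+d*(z-C[2])/d[2]
def tri(*rs):
    A=0;b=0
    for C,d in rs:
        P=np.eye(3)-np.outer(d,d);A=A+P;b=b+P@C
    p=np.linalg.solve(A,b);return p,[np.linalg.norm((np.eye(3)-np.outer(d,d))@(p-C)) for C,d in rs]
def proj(cm,p):
    f,cx,cy,Rm,C=cm;q=Rm.T@(np.array(p)-C);return cx-f*q[0]/q[2],cy+f*q[1]/q[2]
def hsv(im,lo,hi,box):
    h=cv2.cvtColor(im,cv2.COLOR_RGB2HSV);m=cv2.inRange(h,lo,hi)
    z=np.zeros_like(m);x0,y0,x1,y1=box;z[y0:y1,x0:x1]=m[y0:y1,x0:x1];return z
def cen(m): v,u=np.nonzero(m);return (u.mean(),v.mean(),len(u),u.min(),u.max(),v.min(),v.max())
E
python3 - <<'E'
from h import *
S=cv2.imread('pics/scene0.png')[:,:,::-1];T=cv2.imread('pics/top0.png')[:,:,::-1]
cs,ct=cam('scene'),cam('top')
bs=cen(hsv(S,(100,80,40),(130,255,255),(265,195,305,235)));bt=cen(hsv(T,(100,80,40),(130,255,255),(235,145,265,175)))
rs=[cen(hsv(S,(a,120,60),(b,255,255),(310,155,335,185))) for a,b in[(0,8),(170,180)]]
rt=[cen(hsv(T,(0,120,60),(8,255,255),(185,160,210,180)))]
print(bs,bt,rs,rt)
print('blue',tri(ray(cs,*bs[:2]),ray(ct,*bt[:2])))
print('knob',tri(ray(cs,*rs[0][:2]),ray(ct,*rt[0][:2])))
for n,c in(('scene',cs),('top',ct)):
    bot.camera(n)
    for t in('index_table','pillar_mid'):
        for d in bot.outline_of(n,t)[:1]:
            m=d['region'].astype(np.uint8);print(n,t,d['score'],cen(m)[:3])
            if t=='index_table':
                k=max(cv2.findContours(m,0,1)[0],key=cv2.contourArea);h=cv2.convexHull(k);e=cv2.fitEllipse(h);print(e,atz(c,*e[0],.045))
                P=np.array([atz(c,*p[0],.045)[:2] for p in h]);P=P[P[:,1]<np.median(P[:,1])+.1]
                s=np.linalg.lstsq(np.c_[2*P,np.ones(len(P))],(P**2).sum(1),rcond=None)[0];print('circle',s[:2],np.sqrt(s[2]+s[0]**2+s[1]**2))
            else: print(atz(c,*cen(m)[:2],.068)); print(cv2.minAreaRect(cv2.findContours(m,0,1)[0][0]))
a=cv2.resize(T[130:210,180:290],(770,560),interpolation=2);save('crop1',a)
E
```

```text
(np.float64(287.06607929515417), np.float64(219.15418502202644), 227, np.int64(278), np.int64(295), np.int64(211), np.int64(228)) (np.float64(250.38372093023256), np.float64(156.52325581395348), 86, np.int64(245), np.int64(256), np.int64(152), np.int64(161)) [(np.float64(323.5113636363636), np.float64(168.70454545454547), 88, np.int64(320), np.int64(328), np.int64(163), np.int64(176)), (np.float64(323.45454545454544), np.float64(169.9090909090909), 22, np.int64(320), np.int64(328), np.int64(162), np.int64(176))] [(np.float64(197.58823529411765), np.float64(169.5686274509804), 51, np.int64(194), np.int64(201), np.int64(166), np.int64(173))]
blue (array([ 0.61270022, -0.02560216,  0.07330043]), [np.float64(0.00047190024595403766), np.float64(0.00047190024595391016)])
knob (array([0.55320428, 0.16184429, 0.1429373 ]), [np.float64(0.0012778296222996982), np.float64(0.0012778296222996448)])
scene index_table 0.97 (np.float64(293.44325931106835), np.float64(210.7204056653261), 5719)
((294.59307861328125, 206.8756866455078), (82.18636322021484, 114.3586654663086), 70.65278625488281) [0.55757769 0.05012429 0.045     ]
circle [0.55746367 0.01764168] 0.15841273510240705
scene pillar_mid 0.89 (np.float64(220.6895640686922), np.float64(255.78731836195507), 757)
[ 0.62146862 -0.25247563  0.068     ]
((220.7307586669922, 255.3461456298828), (46.317466735839844, 21.355958938598633), 56.3099365234375)
top index_table 0.93 (np.float64(231.96044852191642), np.float64(175.32721712538228), 4905)
((229.05166625976562, 175.4688262939453), (78.09346008300781, 98.14263916015625), 89.59358978271484) [0.54540269 0.05501471 0.045     ]
circle [0.54722982 0.02550314] 0.14864986476104045
top pillar_mid 0.68 (np.float64(311.2624584717608), np.float64(229.80730897009965), 301)
[ 0.34124398 -0.25003014  0.068     ]
((311.3984680175781, 229.7876739501953), (31.417804718017578, 12.119977951049805), 64.44003295898438)
```

View pics/crop1.png

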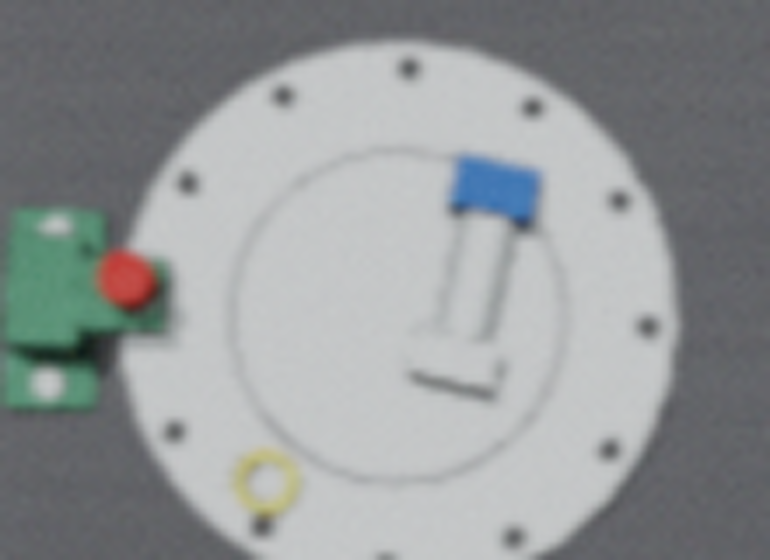

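The crop confirms it: blue head at about (495,190) and foot at about (460,365) in the crop, pillar lying along about +x. The red knob is at (127,278) and the spacer at (267,483). Next I move above the pillar.

>>> {"fn": "drive_tool", "kwargs": {"rows": [{"dx":10.67,"dy":-6.24,"dz":0.8,"wz":5.78,"hand":75},{"dx":10.67,"dy":-6.24,"dz":0.8,"wz":5.78,"hand":75},{"dx":10.67,"dy":-6.24,"dz":0.8,"wz":5.78,"hand":75},{"dx":10.67,"dy":-6.24,"dz":0.8,"wz":5.78,"hand":75},{"dx":10.67,"dy":-6.24,"dz":0.8,"wz":5.78,"hand":75},{"dx":10.67,"dy":-6.24,"dz":0.8,"wz":5.78,"hand":75},{"dx":10.67,"dy":-6.24,"dz":0.8,"wz":5.78,"hand":75},{"dx":10.67,"dy":-6.24,"dz":0.8,"wz":5.78,"hand":75},{"dx":10.67,"dy":-6.24,"dz":0.8,"wz":5.78,"hand":75},{"dx":10.67,"dy":-6.24,"dz":0.8,"wz":5.78,"hand":75},{"dx":10.67,"dy":-6.24,"dz":0.8,"wz":5.78,"hand":75},{"dx":10.67,"dy":-6.24,"dz":0.8,"wz":5.78,"hand":75},{"dx":10.67,"dy":-6.24,"dz":0.8,"wz":5.78,"hand":75},{"dx":10.67,"dy":-6.24,"dz":0.8,"wz":5.78,"hand":75},{"dx":10.67,"dy":-6.24,"dz":0.8,"wz":5.78,"hand":75},{"dx":10.67,"dy":-6.24,"dz":0.8,"wz":5.78,"hand":75},{"dx":10.67,"dy":-6.24,"dz":0.8,"wz":5.78,"hand":75},{"dx":10.67,"dy":-6.24,"dz":0.8,"wz":5.78,"hand":75}]}}

```text
invalid input at $.rows[0]: expected keys dx, dy, dz, wx, wy, wz, hand
```

```bash
python3 - <<'E'
from h import *
o=bot.get_obs();cw=cam('wrist',o);im=bot.camera('wrist');save('w1',im)
print(o['clock'],o['eef_pos'],o['joint_pos'],R.from_quat(o['tool_rot']).as_matrix().round(3).tolist())
for d in bot.outline_of('wrist','pillar_mid')[:2]:
    m=d['region'].astype(np.uint8);print(d['score'],d['extent'],cen(m)[:3])
b=cen(hsv(im,(100,80,40),(130,255,255),(0,0,512,384)));print(b,atz(cw,*b[:2],.085))
for d in bot.look_for('wrist','knob_mid')[:1]:print(d)
bigv=cv2.resize(im,(784,588))
for x in (.5,.55,.6):
  for y in (-.05,0,.05):
    u,v=proj(cw,(x,y,.045));cv2.circle(bigv,(int(u*784/512),int(v*784/512)),3,(255,0,0),-1)
save('w1b',bigv)
E
```

```text
0.95 [ 0.15150232 -0.47650841  0.24233683] [-1.26296991e+00  2.40560770e-01  5.02810687e-03  1.33519913e+00
  1.55861315e-05  1.57080770e+00] [[0.953, 0.303, 0.0], [0.303, -0.953, -0.0], [0.0, 0.0, -1.0]]
0.55 [118.9, 11.4, 58.9, 22.8] (np.float64(120.76346604215456), np.float64(7.569086651053865), 854)
(np.float64(316.6021897810219), np.float64(130.3175182481752), 274, np.int64(257), np.int64(405), np.int64(0), np.int64(383)) [ 0.22665626 -0.52648097  0.085     ]
```

View pics/w1b.png

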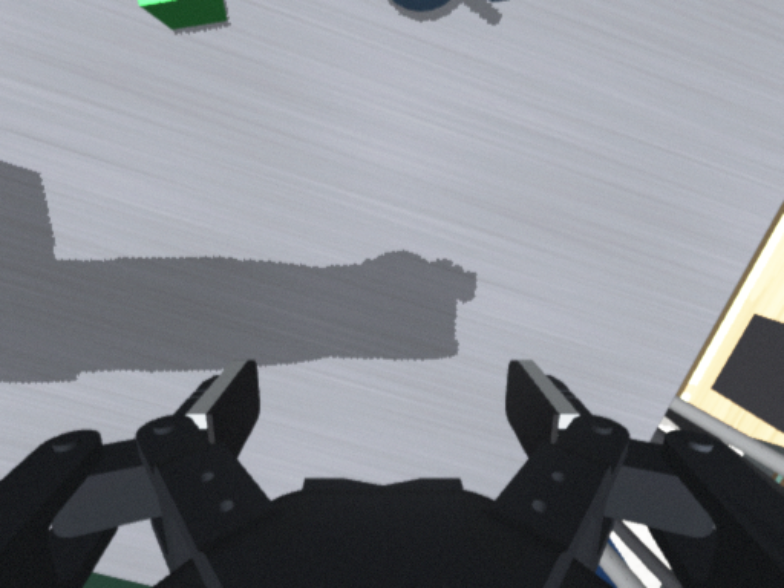

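The call was refused because every row needs all the keys, so the picture shows only the start place with the open fingers at the bottom. I'm resending the move with all keys.

>>> {"fn": "drive_tool", "kwargs": {"rows": [{"dx":10.67,"dy":-6.24,"dz":0.8,"wx":0,"wy":0,"wz":5.78,"hand":75},{"dx":10.67,"dy":-6.24,"dz":0.8,"wx":0,"wy":0,"wz":5.78,"hand":75},{"dx":10.67,"dy":-6.24,"dz":0.8,"wx":0,"wy":0,"wz":5.78,"hand":75},{"dx":10.67,"dy":-6.24,"dz":0.8,"wx":0,"wy":0,"wz":5.78,"hand":75},{"dx":10.67,"dy":-6.24,"dz":0.8,"wx":0,"wy":0,"wz":5.78,"hand":75},{"dx":10.67,"dy":-6.24,"dz":0.8,"wx":0,"wy":0,"wz":5.78,"hand":75},{"dx":10.67,"dy":-6.24,"dz":0.8,"wx":0,"wy":0,"wz":5.78,"hand":75},{"dx":10.67,"dy":-6.24,"dz":0.8,"wx":0,"wy":0,"wz":5.78,"hand":75},{"dx":10.67,"dy":-6.24,"dz":0.8,"wx":0,"wy":0,"wz":5.78,"hand":75},{"dx":10.67,"dy":-6.24,"dz":0.8,"wx":0,"wy":0,"wz":5.78,"hand":75},{"dx":10.67,"dy":-6.24,"dz":0.8,"wx":0,"wy":0,"wz":5.78,"hand":75},{"dx":10.67,"dy":-6.24,"dz":0.8,"wx":0,"wy":0,"wz":5.78,"hand":75},{"dx":10.67,"dy":-6.24,"dz":0.8,"wx":0,"wy":0,"wz":5.78,"hand":75},{"dx":10.67,"dy":-6.24,"dz":0.8,"wx":0,"wy":0,"wz":5.78,"hand":75},{"dx":10.67,"dy":-6.24,"dz":0.8,"wx":0,"wy":0,"wz":5.78,"hand":75},{"dx":10.67,"dy":-6.24,"dz":0.8,"wx":0,"wy":0,"wz":5.78,"hand":75},{"dx":10.67,"dy":-6.24,"dz":0.8,"wx":0,"wy":0,"wz":5.78,"hand":75},{"dx":10.67,"dy":-6.24,"dz":0.8,"wx":0,"wy":0,"wz":5.78,"hand":75}]}}

```text
clock: 2.9
eef_pos: [0.5591, -0.0621, 0.2028]
tool_rot: [0.998, -0.064, 0.001, -0.018]
ft_force: [-0.0, 0.3, -0.3]
grip_width: 0.075
grasp_force: 0.0
```

```bash
cat > w.py <<'E'
from h import *
import sys
n=sys.argv[1]
o=bot.get_obs();cw=cam('wrist',o);im=bot.camera('wrist')
print(o['clock'],o['eef_pos'],o['joint_pos'].round(3),R.from_quat(o['tool_rot']).as_matrix().round(3).tolist())
for d in bot.outline_of('wrist','pillar_mid')[:2]:
    m=d['region'].astype(np.uint8);print(d['score'],d['extent'],cen(m)[:3],cv2.minAreaRect(np.argwhere(m)[:,::-1].astype(np.float32)))
b=cen(hsv(im,(100,80,40),(130,255,255),(0,0,512,250)));print('blue',b,atz(cw,*b[:2],.085))
for t in('knob_mid','spacer'):
  for d in bot.look_for('wrist',t)[:1]:print(t,d)
bigv=cv2.resize(im,(784,588))
for x in (.5,.55,.6,.65):
  for y in (-.05,0,.05):
    u,v=proj(cw,(x,y,.045));cv2.circle(bigv,(int(u*784/512),int(v*784/512)),3,(255,0,0),-1)
save(n,im);save(n+'b',bigv)
E
python3 w.py w2
```

```text
2.9 [ 0.559064   -0.06212086  0.20276527] [-0.129  0.384  0.101  1.289  0.035  3.141] [[0.992, -0.128, 0.004], [-0.128, -0.991, 0.035], [-0.001, -0.035, -0.999]]
0.94 [207.2, 189.6, 62.3, 128.0] (np.float64(205.7826506955178), np.float64(186.3257341576507), 5176) ((206.4940948486328, 188.53839111328125), (56.16144561767578, 126.77256774902344), 0.6295985579490662)
0.76 [418.1, 304.1, 54.9, 70.2] (np.float64(404.3936170212766), np.float64(278.8723404255319), 188) ((424.5761413574219, 301.780029296875), (80.76249694824219, 16.689546585083008), 47.08256530761719)
blue (np.float64(206.53981264637002), np.float64(142.69613583138172), 1708, np.int64(180), np.int64(234), np.int64(125), np.int64(161)) [ 0.61077363 -0.02527731  0.085     ]
knob_mid {'extent': [34.1, 234.1, 64.9, 50.5], 'score': 0.7}
```

View pics/w2b.png

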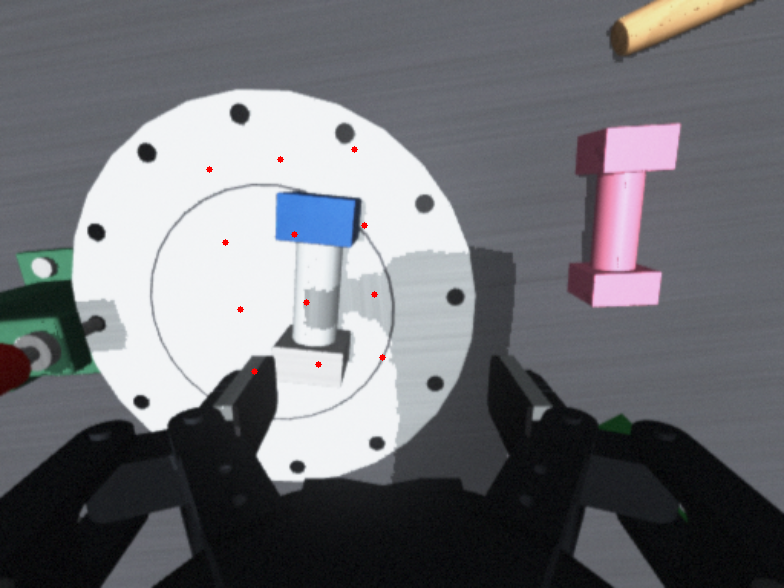

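The wrist view shows the pillar clearly, head at (318,219) and foot at (312,360), but joint 6 is at its +180° limit. I'll unwind the wrist the other way in free air.

>>> {"fn": "drive_tool", "kwargs": {"rows": [{"dx":0,"dy":0,"dz":0,"wx":0,"wy":0,"wz":-1.7,"hand":75},{"dx":0,"dy":0,"dz":0,"wx":0,"wy":0,"wz":-3.4,"hand":75},{"dx":0,"dy":0,"dz":0,"wx":0,"wy":0,"wz":-5.1,"hand":75},{"dx":0,"dy":0,"dz":0,"wx":0,"wy":0,"wz":-6.8,"hand":75},{"dx":0,"dy":0,"dz":0,"wx":0,"wy":0,"wz":-8.5,"hand":75},{"dx":0,"dy":0,"dz":0,"wx":0,"wy":0,"wz":-10.2,"hand":75},{"dx":0,"dy":0,"dz":0,"wx":0,"wy":0,"wz":-11.9,"hand":75},{"dx":0,"dy":0,"dz":0,"wx":0,"wy":0,"wz":-13.6,"hand":75},{"dx":0,"dy":0,"dz":0,"wx":0,"wy":0,"wz":-15.3,"hand":75},{"dx":0,"dy":0,"dz":0,"wx":0,"wy":0,"wz":-17.0,"hand":75},{"dx":0,"dy":0,"dz":0,"wx":0,"wy":0,"wz":-18.7,"hand":75},{"dx":0,"dy":0,"dz":0,"wx":0,"wy":0,"wz":-20.4,"hand":75},{"dx":0,"dy":0,"dz":0,"wx":0,"wy":0,"wz":-22.1,"hand":75},{"dx":0,"dy":0,"dz":0,"wx":0,"wy":0,"wz":-23.8,"hand":75},{"dx":0,"dy":0,"dz":0,"wx":0,"wy":0,"wz":-25.5,"hand":75},{"dx":0,"dy":0,"dz":0,"wx":0,"wy":0,"wz":-27.2,"hand":75},{"dx":0,"dy":0,"dz":0,"wx":0,"wy":0,"wz":-28.9,"hand":75},{"dx":0,"dy":0,"dz":0,"wx":0,"wy":0,"wz":-30.6,"hand":75},{"dx":0,"dy":0,"dz":0,"wx":0,"wy":0,"wz":-32.3,"hand":75},{"dx":0,"dy":0,"dz":0,"wx":0,"wy":0,"wz":-34.0,"hand":75}]}}

```text
clock: 5.1
eef_pos: [0.5596, -0.0616, 0.2024]
tool_rot: [0.147, 0.989, 0.018, -0.001]
ft_force: [0.0, -0.3, -0.1]
grip_width: 0.0748
grasp_force: 0.0
```

>>> {"fn": "drive_tool", "kwargs": {"rows": [{"dx":0,"dy":0,"dz":0,"wx":0,"wy":0,"wz":-1.7,"hand":75},{"dx":0,"dy":0,"dz":0,"wx":0,"wy":0,"wz":-3.4,"hand":75},{"dx":0,"dy":0,"dz":0,"wx":0,"wy":0,"wz":-5.1,"hand":75},{"dx":0,"dy":0,"dz":0,"wx":0,"wy":0,"wz":-6.8,"hand":75},{"dx":0,"dy":0,"dz":0,"wx":0,"wy":0,"wz":-8.5,"hand":75},{"dx":0,"dy":0,"dz":0,"wx":0,"wy":0,"wz":-10.2,"hand":75},{"dx":0,"dy":0,"dz":0,"wx":0,"wy":0,"wz":-11.9,"hand":75},{"dx":0,"dy":0,"dz":0,"wx":0,"wy":0,"wz":-13.6,"hand":75},{"dx":0,"dy":0,"dz":0,"wx":0,"wy":0,"wz":-15.3,"hand":75},{"dx":0,"dy":0,"dz":0,"wx":0,"wy":0,"wz":-17.0,"hand":75},{"dx":0,"dy":0,"dz":0,"wx":0,"wy":0,"wz":-18.7,"hand":75},{"dx":0,"dy":0,"dz":0,"wx":0,"wy":0,"wz":-20.4,"hand":75},{"dx":0,"dy":0,"dz":0,"wx":0,"wy":0,"wz":-22.1,"hand":75},{"dx":0,"dy":0,"dz":0,"wx":0,"wy":0,"wz":-23.8,"hand":75},{"dx":0,"dy":0,"dz":0,"wx":0,"wy":0,"wz":-25.5,"hand":75},{"dx":0,"dy":0,"dz":0,"wx":0,"wy":0,"wz":-27.2,"hand":75},{"dx":0,"dy":0,"dz":0,"wx":0,"wy":0,"wz":-28.9,"hand":75},{"dx":0,"dy":0,"dz":0,"wx":0,"wy":0,"wz":-30.6,"hand":75},{"dx":0,"dy":0,"dz":0,"wx":0,"wy":0,"wz":-32.3,"hand":75},{"dx":0,"dy":0,"dz":0,"wx":0,"wy":0,"wz":-34.0,"hand":75}]}}

```text
clock: 7.1
eef_pos: [0.5596, -0.0616, 0.2024]
tool_rot: [0.972, -0.233, -0.002, -0.017]
ft_force: [-0.5, -0.7, -0.2]
grip_width: 0.0748
grasp_force: 0.0
```

```bash
python3 w.py w3; python3 - <<'E'
from h import *
# from picture w2: pillar features, old pose
o={'eef_pos':[0.559064,-0.06212086,0.20276527],'tool_rot':R.from_matrix([[0.992,-0.128,0.004],[-0.128,-0.991,0.035],[-0.001,-0.035,-0.999]]).as_quat()}
c=cam('wrist',o);s=512/784
# top face of head corners, stem ends (axis), foot top-face (end edge)
for n,p,z in [('headTL',(277,194),.091),('headTR',(357,198),.091),('headBL',(276,241),.091),('headBR',(352,246),.091),('stemH',(320,246),.083),('stemF',(314,338),.083)]:
    print(n,atz(c,p[0]*s,p[1]*s,z).round(4))
E
```

```text
7.1 [ 0.55962653 -0.06162848  0.20239941] [-0.128  0.385  0.102  1.289  0.035 -2.8  ] [[0.892, -0.453, 0.003], [-0.453, -0.891, 0.035], [-0.013, -0.033, -0.999]]
0.87 [462.9, 265.8, 98.3, 96.8] (np.float64(467.68311819792456), np.float64(260.9410275879524), 3951) ((471.8369445800781, 261.27142333984375), (117.11593627929688, 42.03107833862305), 38.85337448120117)
0.69 [390.3, 83.2, 88.8, 137.1] (np.float64(389.0600829875519), np.float64(85.41427385892116), 6025) ((391.2054138183594, 85.49839782714844), (129.96580505371094, 70.31584167480469), 73.61045837402344)
blue (np.float64(194.78617083091225), np.float64(160.2062754212667), 1721, np.int64(164), np.int64(224), np.int64(139), np.int64(181)) [ 0.61032982 -0.02645894  0.085     ]
knob_mid {'extent': [93.5, 268.5, 11.0, 10.0], 'score': 0.48}
spacer {'extent': [182.1, 309.7, 24.3, 27.2], 'score': 0.88}
headTL [ 0.6279 -0.0063  0.091 ]
headTR [ 0.6198 -0.052   0.091 ]
headBL [ 6.013e-01 -5.000e-04  9.100e-02]
headBR [ 0.5927 -0.0451  0.091 ]
stemH [ 0.5941 -0.0245  0.083 ]
stemF [ 0.5352 -0.0105  0.083 ]
```

```bash
cat >> h.py <<'E'
def go(p,Rt):
    o=bot.get_obs();A=R.from_quat(o['tool_rot'])
    d=A.inv().apply(np.array(p)-o['eef_pos'])/.05
    w=np.degrees((A.inv()*R.from_matrix(Rt)).as_rotvec())/5
    print('d',d.round(2),'w',w.round(2),'rows>=',np.linalg.norm(d),np.linalg.norm(w)*5/8.59)
def down(yaw):
    c,s=np.cos(np.radians(yaw)),np.sin(np.radians(yaw));return np.array([[c,s,0],[s,-c,0],[0,0,-1.]])
E
python3 - <<'E'
from h import *
go((.565,-.017,.15),down(-11.5))
E
```

```text
d [-0.3  -0.81  1.08] w [-0.39  0.1  -3.19] rows>= 1.3797195331403662 1.871688608847758
```

>>> {"fn": "drive_tool", "kwargs": {"rows": [{"dx":-0.3,"dy":-0.81,"dz":1.08,"wx":-0.39,"wy":0.1,"wz":-3.19,"hand":75},{"dx":-0.3,"dy":-0.81,"dz":1.08,"wx":-0.39,"wy":0.1,"wz":-3.19,"hand":75},{"dx":-0.3,"dy":-0.81,"dz":1.08,"wx":-0.39,"wy":0.1,"wz":-3.19,"hand":75},{"dx":-0.3,"dy":-0.81,"dz":1.08,"wx":-0.39,"wy":0.1,"wz":-3.19,"hand":75},{"dx":-0.3,"dy":-0.81,"dz":1.08,"wx":-0.39,"wy":0.1,"wz":-3.19,"hand":75}]}}

```text
clock: 7.8
eef_pos: [0.566, -0.0175, 0.1512]
tool_rot: [0.995, -0.1, 0.001, -0.0]
ft_force: [0.3, -0.3, 0.8]
grip_width: 0.0748
grasp_force: 0.0
```

```bash
python3 w.py w4; python3 - <<'E'
from h import *
go((.565,-.017,.061),down(-11.5))
E
```

```text
7.8 [ 0.56596331 -0.01750288  0.15116109] [-0.031  0.422  0.02   1.166  0.    -2.972] [[0.98, -0.199, 0.003], [-0.199, -0.98, 0.0], [0.002, -0.001, -1.0]]
0.95 [468.1, 128.1, 84.6, 144.2] (np.float64(470.4702395354464), np.float64(128.77752238083715), 8266) ((468.5, 128.0), (146.0, 85.0), 90.0)
0.81 [483.8, 302.6, 54.7, 49.4] (np.float64(485.3844011142061), np.float64(301.3351903435469), 1077) ((485.2941589355469, 300.67645263671875), (65.53312683105469, 19.305835723876953), 39.09385681152344)
blue (np.float64(246.62223085891955), np.float64(150.50369218810727), 2573, np.int64(215), np.int64(279), np.int64(130), np.int64(171)) [ 0.61062775 -0.02491778  0.085     ]
knob_mid {'extent': [38.2, 277.7, 72.1, 76.8], 'score': 0.69}
d [-0.02 -0.01  1.8 ] w [-0.01 -0.02  0.01] rows>= 1.7979652283551932 0.016576477935051463
```

View pics/w4b.png

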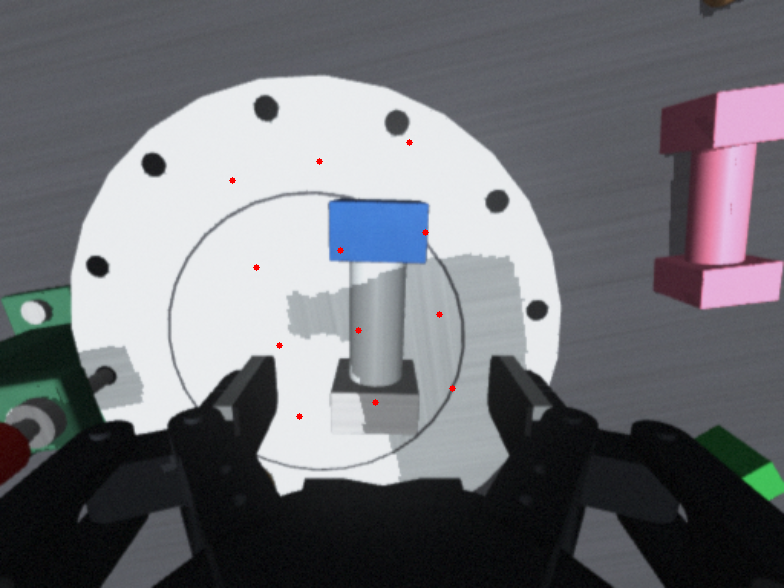

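The pillar lies straight up the image, midway between the fingers: head at (378,231), foot at (375,395). I'll go down and close.

>>> {"fn": "drive_tool", "kwargs": {"rows": [{"dx":-0.02,"dy":-0.03,"dz":0.6,"wx":0,"wy":0,"wz":0,"hand":75},{"dx":-0.02,"dy":-0.03,"dz":1.2,"wx":0,"wy":0,"wz":0,"hand":75},{"dx":-0.02,"dy":-0.03,"dz":1.6,"wx":0,"wy":0,"wz":0,"hand":75},{"dx":-0.02,"dy":-0.03,"dz":1.8,"wx":0,"wy":0,"wz":0,"hand":75},{"dx":-0.02,"dy":-0.03,"dz":1.8,"wx":0,"wy":0,"wz":0,"hand":75},{"dx":-0.02,"dy":-0.03,"dz":1.8,"wx":0,"wy":0,"wz":0,"hand":50},{"dx":-0.02,"dy":-0.03,"dz":1.8,"wx":0,"wy":0,"wz":0,"hand":20},{"dx":-0.02,"dy":-0.03,"dz":1.8,"wx":0,"wy":0,"wz":0,"hand":20},{"dx":-0.02,"dy":-0.03,"dz":1.8,"wx":0,"wy":0,"wz":0,"hand":20},{"dx":-0.02,"dy":-0.03,"dz":1.8,"wx":0,"wy":0,"wz":0,"hand":20},{"dx":-0.02,"dy":-0.03,"dz":1.8,"wx":0,"wy":0,"wz":0,"hand":20},{"dx":-0.02,"dy":-0.03,"dz":1.8,"wx":0,"wy":0,"wz":0,"hand":20}]}}

```text
clock: 9.2
eef_pos: [0.5657, -0.015, 0.0615]
tool_rot: [0.995, -0.099, 0.002, -0.0]
ft_force: [-1.2, 0.0, 6.0]
grip_width: 0.0285
grasp_force: 59.3
```

>>> {"fn": "drive_tool", "kwargs": {"rows": [{"dx":0,"dy":0,"dz":-0.6,"wx":0,"wy":0,"wz":0,"hand":20},{"dx":0,"dy":0,"dz":-1.3,"wx":0,"wy":0,"wz":0,"hand":20},{"dx":0,"dy":0,"dz":-2,"wx":0,"wy":0,"wz":0,"hand":20},{"dx":0,"dy":0,"dz":-2,"wx":0,"wy":1.2,"wz":0,"hand":20},{"dx":0,"dy":0,"dz":-2,"wx":0,"wy":2.4,"wz":0,"hand":20},{"dx":0,"dy":0,"dz":-2,"wx":0,"wy":3.8,"wz":0,"hand":20},{"dx":0,"dy":0,"dz":-2,"wx":0,"wy":5.2,"wz":0,"hand":20},{"dx":0,"dy":0,"dz":-2,"wx":0,"wy":6.6,"wz":0,"hand":20},{"dx":0,"dy":0,"dz":-2,"wx":0,"wy":8,"wz":0,"hand":20},{"dx":0,"dy":0,"dz":-2,"wx":0,"wy":9,"wz":0,"hand":20},{"dx":0,"dy":0,"dz":-2,"wx":0,"wy":9,"wz":0,"hand":20}]}}

```text
clock: 10.3
eef_pos: [0.558, -0.015, 0.154]
tool_rot: [0.922, -0.09, 0.376, 0.038]
ft_force: [-1.3, 0.3, -5.3]
grip_width: 0.0281
grasp_force: 59.9
```

```bash
python3 - <<'E'
from h import *
o=bot.get_obs();print(o['joint_pos'].round(3),o['ft_torque'],o['grip_width'],R.from_quat(o['tool_rot']).as_matrix().round(3).tolist())
E
```

```text
[ 0.071  0.066 -0.812 -0.063 -0.188 -2.95 ] [0.24519327 1.29177319 0.01289467] 0.028128659346585413 [[0.701, -0.195, 0.686], [-0.138, -0.981, -0.138], [0.699, 0.003, -0.715]]
```

>>> {"fn": "drive_tool", "kwargs": {"rows": [{"dx":0.4,"dy":0,"dz":0.4,"wx":0,"wy":0.6,"wz":0,"hand":20},{"dx":0.8,"dy":0,"dz":0.8,"wx":0,"wy":1.6,"wz":0,"hand":20},{"dx":0.8,"dy":0,"dz":0.8,"wx":0,"wy":2.8,"wz":0,"hand":20},{"dx":0.8,"dy":0,"dz":0.8,"wx":0,"wy":4,"wz":0,"hand":20},{"dx":0.8,"dy":0,"dz":0.8,"wx":0,"wy":5.2,"wz":0,"hand":20},{"dx":0.8,"dy":0,"dz":0.8,"wx":0,"wy":6.4,"wz":0,"hand":20},{"dx":0.8,"dy":0,"dz":0.8,"wx":0,"wy":7.4,"wz":0,"hand":20},{"dx":0.8,"dy":0,"dz":0.8,"wx":0,"wy":8.2,"wz":0,"hand":20},{"dx":0.8,"dy":0,"dz":0.8,"wx":0,"wy":8.9,"wz":0,"hand":20},{"dx":0.8,"dy":0,"dz":0.8,"wx":0,"wy":8.9,"wz":0,"hand":20},{"dx":0.8,"dy":0,"dz":0.8,"wx":0,"wy":8.9,"wz":0,"hand":20}]}}

```text
clock: 11.4
eef_pos: [0.6286, -0.0255, 0.1588]
tool_rot: [0.713, -0.071, 0.694, 0.07]
ft_force: [-0.2, -0.1, -3.2]
grip_width: 0.0282
grasp_force: 60.1
```

```bash
python3 - <<'E'
from h import *
o=bot.get_obs();print(o['joint_pos'].round(3),o['ft_torque'],o['grip_width'],R.from_quat(o['tool_rot']).as_matrix().round(3).tolist())
im=bot.camera('scene');save('s2',im);save('s2c',cv2.resize(im[80:272,140:396],(784,588)))
E
```

```text
[ 0.095  0.951 -1.06  -1.982 -0.294 -3.135] [ 3.37745700e-01  1.69456678e+00 -1.30247950e-04] 0.02817873210959548 [[0.028, -0.198, 0.98], [-0.003, -0.98, -0.198], [1.0, 0.002, -0.028]]
```

View pics/s2c.png

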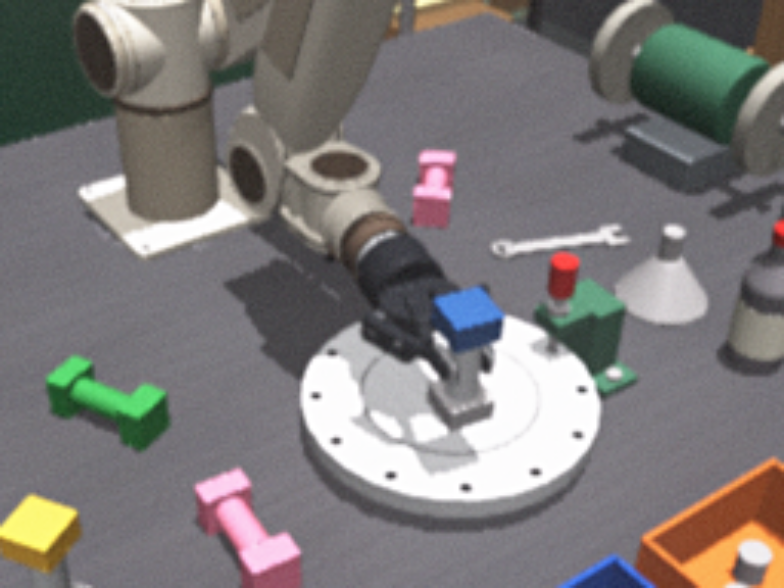

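The pillar hangs upright over the disc: head at (467,315), foot at (462,400). Joints 3, 4 and 6 are near their limits, so I'll lower straight down in small steps.

>>> {"fn": "drive_tool", "kwargs": {"rows": [{"dx":-0.2,"dy":0,"dz":0,"wx":0,"wy":0,"wz":0,"hand":20},{"dx":-0.4,"dy":0,"dz":0,"wx":0,"wy":0,"wz":0,"hand":20},{"dx":-0.6,"dy":0,"dz":0,"wx":0,"wy":0,"wz":0,"hand":20},{"dx":-0.8,"dy":0,"dz":0,"wx":0,"wy":0,"wz":0,"hand":20},{"dx":-0.8,"dy":0,"dz":0,"wx":0,"wy":0,"wz":0,"hand":20}]}}

```text
clock: 11.95
eef_pos: [0.6392, -0.0239, 0.1321]
tool_rot: [0.717, -0.073, 0.69, 0.07]
ft_force: [0.7, -0.3, -3.1]
grip_width: 0.0284
grasp_force: 60.1
```

```bash
python3 - <<'E'
from h import *
o=bot.get_obs();print(o['eef_pos'],o['joint_pos'].round(3),o['ft_force'],R.from_quat(o['tool_rot']).as_matrix().round(3).tolist())
E
```

```text
[ 0.63918328 -0.02387639  0.13209649] [ 0.098  1.013 -1.014 -1.988 -0.3   -3.13 ] [ 0.66695113 -0.25380044 -3.10795657] [[0.037, -0.201, 0.979], [-0.008, -0.98, -0.201], [0.999, -0.0, -0.038]]
```

>>> {"fn": "drive_tool", "kwargs": {"rows": [{"dx":0,"dy":0,"dz":0,"wx":-1,"wy":0.1,"wz":0,"hand":20},{"dx":0,"dy":0,"dz":-0.1,"wx":-2,"wy":0.2,"wz":0,"hand":20},{"dx":0,"dy":0,"dz":-0.2,"wx":-3,"wy":0.4,"wz":0,"hand":20},{"dx":0,"dy":0,"dz":-0.2,"wx":-3.4,"wy":0.4,"wz":0,"hand":20},{"dx":0,"dy":0,"dz":-0.2,"wx":-3.4,"wy":0.4,"wz":0,"hand":20}]}}

```text
clock: 12.45
eef_pos: [0.6296, -0.0202, 0.1337]
tool_rot: [0.686, -0.173, 0.684, 0.174]
ft_force: [0.1, -0.5, -3.2]
grip_width: 0.0284
grasp_force: 60.4
```

```bash
python3 - <<'E'
from h import *
o=bot.get_obs();print(o['eef_pos'],o['joint_pos'].round(3),o['ft_force'],R.from_quat(o['tool_rot']).as_matrix().round(3).tolist())
E
```

```text
[ 0.62957527 -0.02015123  0.13374612] [ 0.31   1.005 -0.916 -1.918 -0.806 -3.141] [ 0.06007521 -0.46756786 -3.21399974] [[0.003, -0.476, 0.879], [0.0, -0.879, -0.476], [1.0, 0.002, -0.002]]
```

>>> {"fn": "drive_tool", "kwargs": {"rows": [{"dx":-0.2,"dy":0,"dz":0,"wx":0,"wy":0,"wz":0,"hand":20},{"dx":-0.38,"dy":0,"dz":0,"wx":0,"wy":0,"wz":0,"hand":20},{"dx":-0.48,"dy":0,"dz":0,"wx":0,"wy":0,"wz":0,"hand":20},{"dx":-0.5,"dy":0,"dz":0,"wx":0,"wy":0,"wz":0,"hand":20},{"dx":-0.5,"dy":0,"dz":0,"wx":0,"wy":0,"wz":0,"hand":20}]}}

```text
clock: 12.95
eef_pos: [0.6286, -0.0224, 0.1076]
tool_rot: [0.687, -0.174, 0.683, 0.176]
ft_force: [0.5, -0.7, -3.8]
grip_width: 0.0283
grasp_force: 60.4
```

```bash
python3 - <<'E'
from h import *
o=bot.get_obs();print(o['eef_pos'],o['joint_pos'].round(3),o['ft_force'],R.from_quat(o['tool_rot']).as_matrix().round(3).tolist())
im=bot.camera('scene');save('s3c',cv2.resize(im[140:260,200:360],(784,588),interpolation=2))
E
```

```text
[ 0.62862243 -0.02243829  0.1076041 ] [ 0.306  1.082 -0.894 -1.97  -0.806 -3.141] [ 0.49473445 -0.74146454 -3.75225366] [[0.006, -0.479, 0.878], [0.001, -0.878, -0.479], [1.0, 0.004, -0.005]]
```

View pics/s3c.png

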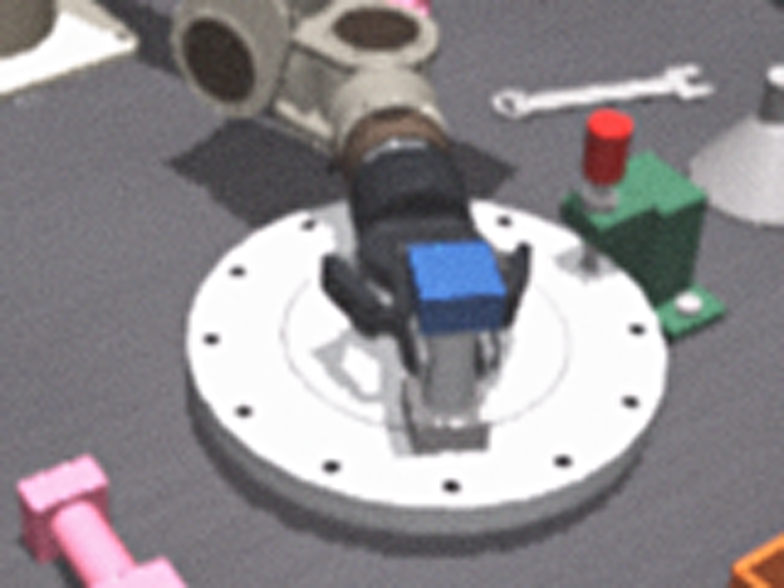

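The pillar is upright just over the disc, foot at (447,430). I'll creep down to contact.

>>> {"fn": "drive_tool", "kwargs": {"rows": [{"dx":-0.02,"dy":0,"dz":0,"wx":0,"wy":0,"wz":0,"hand":20},{"dx":-0.04,"dy":0,"dz":0,"wx":0,"wy":0,"wz":0,"hand":20},{"dx":-0.05,"dy":0,"dz":0,"wx":0,"wy":0,"wz":0,"hand":20},{"dx":-0.05,"dy":0,"dz":0,"wx":0,"wy":0,"wz":0,"hand":20}]}}

```text
clock: 13.4
eef_pos: [0.6288, -0.0219, 0.1057]
tool_rot: [0.687, -0.174, 0.684, 0.175]
ft_force: [-0.0, -0.0, -3.8]
grip_width: 0.0282
grasp_force: 60.4
```

>>> {"fn": "drive_tool", "kwargs": {"rows": [{"dx":-0.03,"dy":0,"dz":0,"wx":0,"wy":0,"wz":0,"hand":20},{"dx":-0.05,"dy":0,"dz":0,"wx":0,"wy":0,"wz":0,"hand":20},{"dx":-0.05,"dy":0,"dz":0,"wx":0,"wy":0,"wz":0,"hand":20}]}}

```text
clock: 13.7
eef_pos: [0.629, -0.0219, 0.105]
tool_rot: [0.685, -0.175, 0.685, 0.175]
ft_force: [-3.5, 2.0, 5.7]
grip_width: 0.028
grasp_force: 60.4
```

Contact felt. I'll open fully and wait.

>>> {"fn": "drive_tool", "kwargs": {"rows": [{"dx":0,"dy":0,"dz":0,"wx":0,"wy":0,"wz":0,"hand":40},{"dx":0,"dy":0,"dz":0,"wx":0,"wy":0,"wz":0,"hand":60},{"dx":0,"dy":0,"dz":0,"wx":0,"wy":0,"wz":0,"hand":85},{"dx":0,"dy":0,"dz":0,"wx":0,"wy":0,"wz":0,"hand":85},{"dx":0,"dy":0,"dz":0,"wx":0,"wy":0,"wz":0,"hand":85},{"dx":0,"dy":0,"dz":0,"wx":0,"wy":0,"wz":0,"hand":85},{"dx":0,"dy":0,"dz":0,"wx":0,"wy":0,"wz":0,"hand":85}]}}

```text
clock: 14.4
eef_pos: [0.6287, -0.022, 0.103]
tool_rot: [0.687, -0.174, 0.684, 0.175]
ft_force: [0.2, 0.3, 0.1]
grip_width: 0.0849
grasp_force: 0.0
```

```bash
python3 - <<'E'
from h import *
o=bot.get_obs();print(o['eef_pos'],o['joint_pos'].round(3),o['ft_force'],o['grip_width'])
cs=cam('scene');ct=cam('top')
im=bot.camera('scene');T=bot.camera('top')
bs=cen(hsv(im,(100,100,40),(130,255,255),(265,170,315,225)));bt=cen(hsv(T,(100,100,40),(130,255,255),(235,135,270,185)))
print(bs,bt,tri(ray(cs,*bs[:2]),ray(ct,*bt[:2])))
save('s4c',np.hstack([cv2.resize(im[160:240,250:310],(390,520),interpolation=2),cv2.resize(T[120:200,220:280],(390,520),interpolation=2)]))
E
```

```text
[ 0.62873717 -0.02201069  0.10300131] [ 0.307  1.096 -0.889 -1.979 -0.806 -3.141] [0.16504955 0.28081302 0.10626692] 0.08490512686689765
(np.float64(293.46078431372547), np.float64(198.08823529411765), 306, np.int64(284), np.int64(303), np.int64(189), np.int64(207)) (np.float64(248.39735099337747), np.float64(150.03311258278146), 151, np.int64(241), np.int64(255), np.int64(143), np.int64(157)) (array([ 0.6228197 , -0.01813971,  0.15409836]), [np.float64(6.559073449834839e-05), np.float64(6.559073449851232e-05)])
```

View pics/s4c.png

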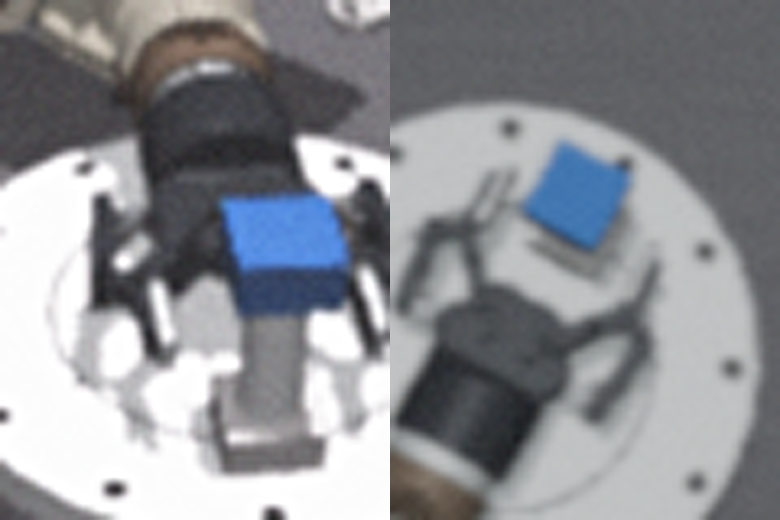

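The pillar is standing free: blue head on top at (283,255) left and (577,195) right, with the fingers clear on both sides. I'll rise straight up past the head.

>>> {"fn": "drive_tool", "kwargs": {"rows": [{"dx":0.2,"dy":0,"dz":0,"wx":0,"wy":0,"wz":0,"hand":85},{"dx":0.4,"dy":0,"dz":0,"wx":0,"wy":0,"wz":0,"hand":85},{"dx":0.6,"dy":0,"dz":0,"wx":0,"wy":0,"wz":0,"hand":85},{"dx":0.8,"dy":0,"dz":0,"wx":0,"wy":0,"wz":0,"hand":85},{"dx":0.8,"dy":0,"dz":0,"wx":0,"wy":0,"wz":0,"hand":85}]}}

```text
clock: 15.0
eef_pos: [0.629, -0.0219, 0.1455]
tool_rot: [0.686, -0.174, 0.685, 0.175]
ft_force: [-0.7, 0.2, 0.5]
grip_width: 0.0852
grasp_force: 0.0
```

>>> {"fn": "drive_tool", "kwargs": {"rows": [{"dx":0.3,"dy":0,"dz":0,"wx":0,"wy":0,"wz":0,"hand":85},{"dx":0.6,"dy":0,"dz":0,"wx":0,"wy":0,"wz":0,"hand":85},{"dx":0.9,"dy":0,"dz":0,"wx":0,"wy":0,"wz":0,"hand":85},{"dx":1.2,"dy":0,"dz":0,"wx":0,"wy":0,"wz":0,"hand":85},{"dx":1.6,"dy":0,"dz":0,"wx":0,"wy":0,"wz":0,"hand":85},{"dx":2.0,"dy":0,"dz":0,"wx":0,"wy":0,"wz":0,"hand":85},{"dx":2.4,"dy":0,"dz":0,"wx":0,"wy":0,"wz":0,"hand":85},{"dx":3,"dy":0,"dz":0,"wx":0,"wy":0,"wz":0,"hand":85},{"dx":3,"dy":0,"dz":0,"wx":0,"wy":0,"wz":0,"hand":85}]}}

```text
clock: 15.9
eef_pos: [0.6298, -0.0218, 0.2982]
tool_rot: [0.684, -0.175, 0.686, 0.174]
ft_force: [0.4, -0.8, 0.5]
grip_width: 0.0851
grasp_force: 0.0
```

```bash
python3 - <<'E'
from h import *
o=bot.get_obs();print(o['eef_pos'],o['joint_pos'].round(3),o['ft_force'],R.from_quat(o['tool_rot']).as_matrix().round(3).tolist())
cs=cam('scene');ct=cam('top')
im=bot.camera('scene');T=bot.camera('top')
for c,i,n in((cs,im,'scene'),(ct,T,'top')): print(n,bot.look_for(n,'knob_mid')[:2])
bs=cen(hsv(im,(100,100,40),(130,255,255),(265,170,315,225)));bt=cen(hsv(T,(100,100,40),(130,255,255),(235,135,270,185)))
print(bs,bt,tri(ray(cs,*bs[:2]),ray(ct,*bt[:2])))
rs=cen(hsv(im,(0,120,60),(8,255,255),(310,155,340,190)));rt=cen(hsv(T,(0,120,60),(8,255,255),(185,160,210,180)))
print('knob',rs,rt,tri(ray(cs,*rs[:2]),ray(ct,*rt[:2])),proj(ct,(.553,.16,.158)),proj(cs,(.553,.16,.138)))
E
```

```text
[ 0.6297556  -0.02179246  0.29818803] [ 0.307  0.461 -0.95  -1.414 -0.806 -3.141] [ 0.3782327  -0.80121198  0.53094786] [[-0.003, -0.479, 0.878], [-0.002, -0.878, -0.479], [1.0, -0.003, 0.002]]
scene [{'extent': [323.2, 180.1, 8.6, 27.9], 'score': 0.55}, {'extent': [389.6, 179.6, 26.5, 54.6], 'score': 0.19}]
top [{'extent': [199.1, 171.2, 9.6, 9.2], 'score': 0.6}]
(np.float64(293.1195219123506), np.float64(198.4780876494024), 251, np.int64(285), np.int64(302), np.int64(191), np.int64(207)) (np.float64(248.38311688311688), np.float64(150.07142857142858), 154, np.int64(241), np.int64(256), np.int64(143), np.int64(157)) (array([ 0.62262571, -0.01845444,  0.15277974]), [np.float64(0.0005347722280514827), np.float64(0.0005347722280514612)])
knob (np.float64(323.6235294117647), np.float64(168.76470588235293), 85, np.int64(320), np.int64(328), np.int64(163), np.int64(176)) (np.float64(197.6346153846154), np.float64(169.51923076923077), 52, np.int64(194), np.int64(201), np.int64(166), np.int64(173)) (array([0.55350208, 0.16181534, 0.14287589]), [np.float64(0.001111000525328562), np.float64(0.0011110005253286799)]) (np.float64(197.9176311774734), np.float64(169.282540792086)) (np.float64(323.25360587723935), np.float64(170.15374921333006))
```

```bash
python3 - <<'E'
from h import *
go((.553,.161,.26),down(-10))
E
```

```text
d [-0.65 -2.48 -3.09] w [  2.95 -17.76  -2.89] rows>= 4.016982948373714 10.614522863775658
```

>>> {"fn": "drive_tool", "kwargs": {"rows": [{"dx":0,"dy":-0.5,"dz":-0.6,"wx":0.3,"wy":-1.5,"wz":-0.3,"hand":70},{"dx":0,"dy":-1,"dz":-1.2,"wx":0.5,"wy":-3,"wz":-0.5,"hand":70},{"dx":-0.65,"dy":-2.48,"dz":-3.09,"wx":2.95,"wy":-17.76,"wz":-2.89,"hand":70},{"dx":-0.65,"dy":-2.48,"dz":-3.09,"wx":2.95,"wy":-17.76,"wz":-2.89,"hand":70},{"dx":-0.65,"dy":-2.48,"dz":-3.09,"wx":2.95,"wy":-17.76,"wz":-2.89,"hand":70},{"dx":-0.65,"dy":-2.48,"dz":-3.09,"wx":2.95,"wy":-17.76,"wz":-2.89,"hand":70},{"dx":-0.65,"dy":-2.48,"dz":-3.09,"wx":2.95,"wy":-17.76,"wz":-2.89,"hand":70},{"dx":-0.65,"dy":-2.48,"dz":-3.09,"wx":2.95,"wy":-17.76,"wz":-2.89,"hand":70},{"dx":-0.65,"dy":-2.48,"dz":-3.09,"wx":2.95,"wy":-17.76,"wz":-2.89,"hand":70},{"dx":-0.65,"dy":-2.48,"dz":-3.09,"wx":2.95,"wy":-17.76,"wz":-2.89,"hand":70},{"dx":-0.65,"dy":-2.48,"dz":-3.09,"wx":2.95,"wy":-17.76,"wz":-2.89,"hand":70},{"dx":-0.65,"dy":-2.48,"dz":-3.09,"wx":2.95,"wy":-17.76,"wz":-2.89,"hand":70},{"dx":-0.65,"dy":-2.48,"dz":-3.09,"wx":2.95,"wy":-17.76,"wz":-2.89,"hand":70},{"dx":-0.65,"dy":-2.48,"dz":-3.09,"wx":2.95,"wy":-17.76,"wz":-2.89,"hand":70},{"dx":-0.65,"dy":-2.48,"dz":-3.09,"wx":2.95,"wy":-17.76,"wz":-2.89,"hand":70},{"dx":-0.65,"dy":-2.48,"dz":-3.09,"wx":2.95,"wy":-17.76,"wz":-2.89,"hand":70}]}}

```text
clock: 17.7
eef_pos: [0.5546, 0.16, 0.257]
tool_rot: [0.996, -0.088, -0.002, 0.001]
ft_force: [0.1, 0.3, 0.3]
grip_width: 0.0703
grasp_force: 0.0
```

```bash
python3 - <<'E'
from h import *
o=bot.get_obs();cw=cam('wrist',o);im=bot.camera('wrist');save('w5',im)
print(o['eef_pos'],o['joint_pos'].round(3),R.from_quat(o['tool_rot']).as_matrix().round(3).tolist())
m=hsv(im,(0,120,60),(8,255,255),(120,60,380,330))|hsv(im,(172,120,60),(180,255,255),(120,60,380,330))
k=cen(m);print(k,atz(cw,*k[:2],.15),proj(cw,(.553,.161,.158)),proj(cw,(.553,.161,.118)))
v=cv2.resize(im,(784,588));save('w5b',v)
go((.553,.161,.136),down(-10))
E
```

```text
[0.55461441 0.15998201 0.25701878] [ 0.281  0.395  0.259  1.439 -0.    -2.684] [[0.984, -0.176, -0.004], [-0.176, -0.984, -0.001], [-0.003, 0.002, -1.0]]
(np.float64(246.6491646778043), np.float64(195.56085918854416), 838, np.int64(232), np.int64(261), np.int64(178), np.int64(213)) [0.55436651 0.16198587 0.15      ] (np.float64(247.93160124195174), np.float64(199.23574463856136)) (np.float64(248.09121048626758), np.float64(188.34901318540008))
d [-0.01 -0.01  2.43] w [ 0.02  0.02 -0.01] rows>= 2.431989048706663 0.018340007595207496
```

View pics/w5b.png

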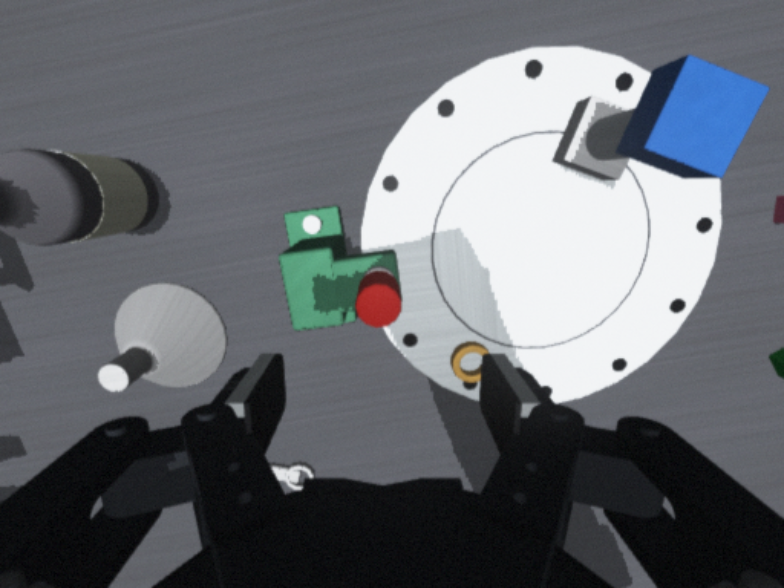

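The knob's top is at (379,300), within 2 mm of the estimate and centred between the fingers. I'll go down and close.

>>> {"fn": "drive_tool", "kwargs": {"rows": [{"dx":0,"dy":-0.03,"dz":0.8,"wx":0,"wy":0,"wz":0,"hand":70},{"dx":0,"dy":-0.03,"dz":1.5,"wx":0,"wy":0,"wz":0,"hand":70},{"dx":0,"dy":-0.03,"dz":2.1,"wx":0,"wy":0,"wz":0,"hand":70},{"dx":0,"dy":-0.03,"dz":2.42,"wx":0,"wy":0,"wz":0,"hand":70},{"dx":0,"dy":-0.03,"dz":2.42,"wx":0,"wy":0,"wz":0,"hand":70},{"dx":0,"dy":-0.03,"dz":2.42,"wx":0,"wy":0,"wz":0,"hand":45},{"dx":0,"dy":-0.03,"dz":2.42,"wx":0,"wy":0,"wz":0,"hand":15},{"dx":0,"dy":-0.03,"dz":2.42,"wx":0,"wy":0,"wz":0,"hand":15},{"dx":0,"dy":-0.03,"dz":2.42,"wx":0,"wy":0,"wz":0,"hand":15},{"dx":0,"dy":-0.03,"dz":2.42,"wx":0,"wy":0,"wz":0,"hand":15},{"dx":0,"dy":-0.03,"dz":2.42,"wx":0,"wy":0,"wz":0,"hand":15},{"dx":0,"dy":-0.03,"dz":2.42,"wx":0,"wy":0,"wz":0,"hand":15}]}}

```text
clock: 18.95
eef_pos: [0.5545, 0.1623, 0.1417]
tool_rot: [0.996, -0.087, 0.002, -0.0]
ft_force: [-2.0, -1.5, 6.1]
grip_width: 0.0264
grasp_force: 59.3
```

Gripped, width 26 mm. Now pull up slowly.

>>> {"fn": "drive_tool", "kwargs": {"rows": [{"dx":0,"dy":0,"dz":-0.08,"wx":0,"wy":0,"wz":0,"hand":15},{"dx":0,"dy":0,"dz":-0.16,"wx":0,"wy":0,"wz":0,"hand":15},{"dx":0,"dy":0,"dz":-0.24,"wx":0,"wy":0,"wz":0,"hand":15},{"dx":0,"dy":0,"dz":-0.32,"wx":0,"wy":0,"wz":0,"hand":15},{"dx":0,"dy":0,"dz":-0.38,"wx":0,"wy":0,"wz":0,"hand":15},{"dx":0,"dy":0,"dz":-0.4,"wx":0,"wy":0,"wz":0,"hand":15},{"dx":0,"dy":0,"dz":-0.4,"wx":0,"wy":0,"wz":0,"hand":15},{"dx":0,"dy":0,"dz":-0.4,"wx":0,"wy":0,"wz":0,"hand":15}]}}

```text
clock: 19.75
eef_pos: [0.5543, 0.1623, 0.1585]
tool_rot: [0.996, -0.087, 0.001, 0.0]
ft_force: [6.8, -0.1, -12.1]
grip_width: 0.026
grasp_force: 59.6
```

>>> {"fn": "drive_tool", "kwargs": {"rows": [{"dx":0,"dy":0,"dz":-0.04,"wx":0,"wy":0,"wz":0,"hand":15},{"dx":0,"dy":0,"dz":-0.08,"wx":0,"wy":0,"wz":0,"hand":15},{"dx":0,"dy":0,"dz":-0.08,"wx":0,"wy":0,"wz":0,"hand":15},{"dx":0,"dy":0,"dz":-0.08,"wx":0,"wy":0,"wz":0,"hand":15}]}}

```text
clock: 20.15
eef_pos: [0.5543, 0.1623, 0.1619]
tool_rot: [0.996, -0.087, 0.001, 0.0]
ft_force: [7.4, 0.1, -13.3]
grip_width: 0.0262
grasp_force: 61.8
```

>>> {"fn": "drive_tool", "kwargs": {"rows": [{"dx":0,"dy":0,"dz":-0.03,"wx":0,"wy":0,"wz":0,"hand":15},{"dx":0,"dy":0,"dz":-0.03,"wx":0,"wy":0,"wz":0,"hand":15},{"dx":0,"dy":0,"dz":-0.03,"wx":0,"wy":0,"wz":0,"hand":15},{"dx":0,"dy":0,"dz":-0.03,"wx":0,"wy":0,"wz":0,"hand":15},{"dx":0,"dy":0,"dz":-0.03,"wx":0,"wy":0,"wz":0,"hand":15},{"dx":0,"dy":0,"dz":-0.03,"wx":0,"wy":0,"wz":0,"hand":15}]}}

```text
clock: 20.75
eef_pos: [0.5543, 0.1623, 0.1619]
tool_rot: [0.996, -0.087, -0.0, 0.0]
ft_force: [9.0, 0.9, -20.6]
grip_width: 0.0262
grasp_force: 61.2
```

```bash
python3 - <<'E'
from h import *
o=bot.get_obs();print(o['eef_pos'],o['ft_force'],o['grip_width'])
S=bot.camera('scene');T=bot.camera('top');W=bot.camera('wrist')
print('scene red',cen(hsv(S,(0,120,60),(8,255,255),(305,135,345,190))))
save('fin',np.hstack([cv2.resize(S[130:230,250:350],(390,390),interpolation=2),cv2.resize(W,(390,390))]))
E
```

```text
[0.55425349 0.16232072 0.16193722] [  9.04083287   0.87908931 -20.59302741] 0.026189208325686893
scene red (np.float64(325.640625), np.float64(163.671875), 64, np.int64(321), np.int64(329), np.int64(157), np.int64(171))
```

View pics/fin.png

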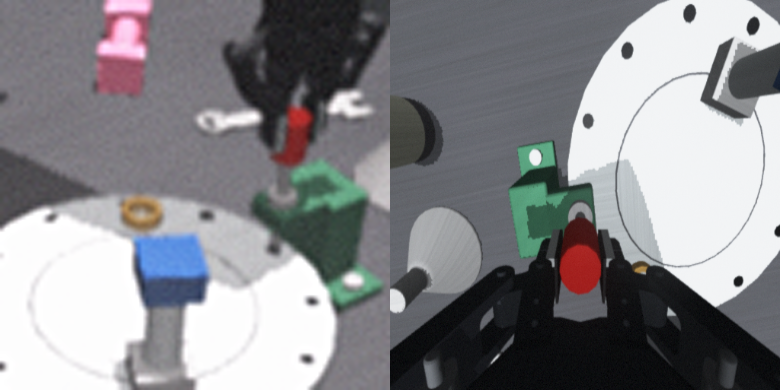

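The force rose from 13 to 21 N with no further travel, so the plunger is on its stop. The knob is raised and gripped at (292,135) left, and the pillar stands with its blue head at (170,270). Step 2 has been held for over 0.5 s, so I'm handing in.

```bash
python3 -c "
from workcell import bot
print(bot.job_done())"
```

```text
the job is handed in; nothing more can be done
None
```

I handed the job in at about 21 s: the pillar stands on the disc, blue head up and released, and the gripper is holding the plunger up against its stop; the hand-in gave back no verdict.

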